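# Free the stuck clamp and move the tray of plaster rosettes to dry

### The arm

A 7-joint arm with a two-finger parallel gripper is mounted at the origin on the work surface. World frame = base frame: x ahead of the robot, y to its left, z up, the work surface at z = 0. Lengths are in mm, angles in rad, forces in N, time in s.
With the tool pointing down it reaches from about 350 to 900 mm from the base axis. Payload 8.1 kg.
Tool frame: the origin (TCP) lies midway between the tips of the shut fingers; the grasp point (between the pads) lies 19 mm behind it; z points along the fingers, y is the line along which they close (so a half turn about z gives the same grasp; the last joint's range is limited). The gripper opens to 85 mm and grips with 20 to 120 N. Pads are 22 mm wide; open, the fingers measure 114 mm over their backs; the gripper's body (76 mm by 85 mm) begins 54 mm behind the grasp point. The pads swing forward as they close: fully open they stand 13 mm farther back than shut.
Start: joints at [1.062, 0.434, 0.025, 1.573, -0.012, 1.134, -0.075], TCP at [246.7, -574.265, 231.323] pointing down, gripper open.
Joint ranges: [-2.62, 2.62], [-0.44, 2.09], [-1.27, 1.32], [0.08, 2.57], [-1.32, 4.46], [0.12, 2], [-2.74, 2.74]. Speed limits (rad/s): [2.22, 2.22, 3.01, 3.01, 3.14, 3.14, 3.14].

### API

Orientations are given as [roll, pitch, yaw] about the fixed x, y, z axes, in that order (R = Rz(yaw) Ry(pitch) Rx(roll)).
In Python, from workcell import env, vision, ticket gives the robot as it stands. The module is installed in compiled form; this text tells all that it offers.
- The arm moves only by the tool jog_arm, never from a script. Its argument "deltas" is a list of rows, each a list of 7 numbers: the shift along the tool's x, y, z in mm, then the turn, a rotation vector about the tool's x, y, z in rad, then the opening, from -1 (shut) to 1 (fully open). A call has 1 to 20 rows; each row is the pose to reach, as a shift and turn from the pose commanded when the call began, along the tool's axes at that moment; what a row does not reach only later rows make up. A row lasts 1/12 s, in which the tool goes at most 41.7 mm and 7.16 degrees, less where a joint would pass 70% of its speed; a pose out of reach is approached as far as the arm can. A call with a gripper value outside its range is refused whole. The fingers move at their own pace and stop on an object; the grip force is fixed at half the most. Time passes only in rows, so rows that repeat a pose let the fingers close. It gives the time, the measured TCP pose, the force, the opening and the grip force at its end, in the units of the state.
- env.read_state(): the state, without advancing time (a new reading comes with each control period).
- vision.get_image(name): name is "side" or "top" or "wrist"; returns (picture, depth): 480x640x3 uint8, red, green, blue; 480x640 float32, mm along the optical axis (not along the pixel's ray), 0 where there is no reading.
- vision.camera_params(name): a dict with "fx", "fy", "cx", "cy" (pixels), "R" (3x3) and "t" (3): a world point X has camera coordinates R X + t; the wrist camera has in their place "T_tool_cam" (4x4, takes a point from camera to tool coordinates, whose origin is the TCP and whose axes are the flange's). Camera axes: x right, y down, z forward; pixel columns grow to the right and rows downward; lengths in mm; the calibration is good to about 2 mm. A picture is of the moment at which its call begins: read the wrist's pose just before it. camera_params takes no time and is no camera call.
- ticket.finish_job(): hands the job in; it is judged then, once.
Trained networks look in the newest picture that a camera, given by its name, has taken for a name from the list of things; names that differ only in an ending like _2 or _b are one class to them, and where a whole thing is asked for, a point or a joint stands for the part that bears it (a point fixed in the world has none). Each returns a list of dicts, best first, with "confidence" (0 to 1); they miss things now and then, are a little off and sometimes report something else, mostly with a low value. They report only what shows in the picture. A call takes as long as a camera call. They do not tell look-alikes from the thing itself.
- vision.recognise(thing, camera): "extent" ([left, top, right, bottom] in pixels, round what is visible of it).
- vision.silhouettes(thing, camera): "pixels" (480x640 bool, what is visible of it) and "extent" ([left, top, right, bottom] in pixels, round what is visible of it).
The state is a dict: "time_s": time; "joints": joint angles; "dq": joint speeds; "joint_torque": joint torques, N m; "position": TCP position; "tcp_rot": TCP orientation; "wrist_force": force on the tool from outside, world axes, zero at the start; "wrist_torque": the same for the moment, N m; "opening": finger opening in mm; "grip_force": force on a finger pad.
Only numpy, scipy, OpenCV 4.12 (cv2) and the standard library are available. Lean on these libraries where they do the work, as an engineer would, in place of code of your own. Each camera call takes 0.05 s, during which the arm holds its last target. There are 200 camera calls.

### The job

A tray of plaster rosettes is still clamped to the green vibrating table by a steel finger whose black knob is stuck with set plaster: break the knob loose with a short firm twist clockwise, then turn it on until the finger is well off to the side (about a quarter turn in all) and leave it so. Then carry the tray level by its handle to the middle of the slatted wooden board and set it down there upright, with all four rosettes still in it. Do not tip or drop the tray, and leave the ribbed casting between the two where it is.

Things in the scene. Friction and masses are not known exactly. Their poses are not given: they have to be found in the camera images.
- station: Fixed green vibrating table, 280 mm deep (x from -130 to +150) by 210 mm wide, steel top 50 mm above the bench. The tray stands on it between two 6 mm rails, tray centre 51 mm to -x of the origin; a green bracket at its back (+x) carries the clamp on the middle line. Origin: on the bench, middle line; x away from the robot, y left, z up. It stands left or right, the board opposite.
- clamp (a joint): Turn (rad) of knob and steel finger, one piece. 0 = clamped: fingertip over the lug of the tray's rear rim, so the tray cannot be lifted. Grows clockwise, looking down on the knob; the finger swings to the station's +y, rising. Stop at 1.8. Stuck: about 0.4 N m to start, easing off in the first 0.25 rad, once only; then free (0.05 N m), stays where left. Properly clear from 1.0 rad on.
- clamp_grip (a point): Middle of the knob's grip, on the turning axis, about 165 mm above the bench. Grip: black bar 68 mm long (point x), 16 mm thick (point y), 34 mm high (point z). Its z is the turning axis, pointing up out of the knob: it leans 0.60 rad from vertical to the station's -x, towards the robot. The steel finger points along point -x, its top 30 mm below this point. Axes turn with the knob.
- clamp_tip (a point): Tip of the clamp's steel finger (18 mm wide, 8 mm thick, ending in a ball of 7 mm radius centred here), 75 mm from the turning axis.
- tray: Loose open dark steel tray, 130 mm (x) by 170 mm (y), walls 35 mm high, walls and floor 4 mm thick, about 0.4 kg. A wooden handle bar along y, 14 mm wide and 14 mm high, bridges it from side to side over the middle, bar centre 71 mm above the underside. A lug 50 mm wide sticks out 19 mm from the top of the rear (+x) wall. Origin: centre of the underside; x away from the robot, z up.
- board: Slatted wooden drying board fixed to the bench, 240 mm (x) by 260 mm (y), top 30 mm above the bench, empty. Origin: its centre, on the bench.
- casting: Ribbed white plaster casting, 180 mm long (x) by 45 mm wide, 20 mm high, lying on the bench between the station and the board; origin at the centre of its underside. Fragile; leave it alone.
- rosette0: Loose round plaster rosette, 42 mm across, 13 mm high, 22 g, lying in the tray; origin at the centre of its underside.
- rosette1: Loose round plaster rosette, 42 mm across, 13 mm high, 22 g, lying in the tray; origin at the centre of its underside.
- rosette2: Loose round plaster rosette, 42 mm across, 13 mm high, 22 g, lying in the tray; origin at the centre of its underside.
- rosette3: Loose round plaster rosette, 42 mm across, 13 mm high, 22 g, lying in the tray; origin at the centre of its underside.
Not all that is in view belongs to the job. What is shaped like the rosette2 but blue, orange or purple is not meant.

How it is judged:
By the outcome, as a careful person would: the job done as asked, in the order asked, and still so for the second after the job is handed in, with the robot touching nothing.
It also fails if it takes over 72 s, if anything falls off the work surface, if the arm or the gripper's body presses on something with over 40 N, if the wrist force passes 120 N, or if a joint passes its speed limit or range.

## Working session

There is one attempt and no reset: what is moved stays moved. The work goes in short steps, Python scripts to look and compute and a tool call to move; the robot and the scene stay as the last step left them, time stands still between calls to the robot, and variables do not carry over. Pictures are saved under pics/ and viewed, at most 10 in all, crops included, and the job is handed in when it is done.

Besides the shell and the picture viewer there is one more tool, called as name(argument=value, ...) on one line, values as JSON. jog_arm: Moves the arm, as the interface text tells. Its arguments: {"type":"object","properties":{"deltas":{"type":"array","items":{"type":"array","items":{"type":"number"}}}},"required":["deltas"]}

```bash
mkdir -p pics; cat > h.py <<'E'
import numpy as np, cv2
from scipy.spatial.transform import Rotation as Ro
from workcell import env, vision, ticket
def save(cam,name):
    p,d=vision.get_image(cam); cv2.imwrite('pics/'+name,p[:,:,::-1]); return p,d
def pts(cam,d,mask,st=None):
    c=vision.camera_params(cam); v,u=np.nonzero(mask&(d>0)); z=d[v,u]
    X=np.stack([(u-c['cx'])/c['fx']*z,(v-c['cy'])/c['fy']*z,z],1)
    if cam=='wrist':
        T=np.array(c['T_tool_cam']); X=X@T[:3,:3].T+T[:3,3]
        R=Ro.from_euler('xyz',st['tcp_rot']).as_matrix(); return X@R.T+np.array(st['position'])
    return (X-np.array(c['t']))@np.array(c['R'])
E
python3 - <<'E'
from h import *
s=env.read_state(); print(s)
for cam in ('top','side'):
    p,d=save(cam,cam+'0.png')
    for th in ('station','tray','board','casting','clamp','rosette0'):
        for r in vision.silhouettes(th,cam)[:5]:
            X=pts(cam,d,r['pixels'],s)
            if len(X): print(cam,th,round(r['confidence'],2),r['extent'],np.percentile(X,[2,50,98],axis=0).round().tolist())
E
```

```text
{'time_s': 0.0, 'joints': array([ 1.06243514,  0.43523299,  0.02497057,  1.57411721, -0.01159272,
        1.13400592, -0.07510605]), 'dq': array([-0.00098114,  0.00052406,  0.00036785, -0.00060832,  0.00116975,
       -0.00221748, -0.00132173]), 'joint_torque': array([ 7.89956503e-04, -6.70474648e+01,  1.02498181e+00, -3.16212702e+01,
        1.53899810e-02,  1.22054759e-02, -5.21465086e-05]), 'position': array([ 246.43944029, -573.79709687,  230.51195225]), 'tcp_rot': array([-3.13998123e+00,  1.52242690e-04,  4.05690511e-01]), 'wrist_force': array([0.07140767, 0.06758082, 0.28754123]), 'wrist_torque': array([ 0.00343791,  0.02750566, -0.00038321]), 'grip_force': 0.0, 'opening': 85.06403095689976}
top station 0.74 [366.8, 136.5, 473.7, 279.5] [[393.0, -371.0, 28.0], [589.0, -259.0, 52.0], [669.0, -158.0, 184.0]]
top station 0.46 [288.1, 156.9, 311.0, 238.0] [[470.0, -18.0, 11.0], [556.0, 2.0, 20.0], [642.0, 23.0, 26.0]]
top board 0.92 [126.6, 129.8, 265.1, 263.5] [[437.0, 93.0, 0.0], [560.0, 223.0, 31.0], [681.0, 354.0, 36.0]]
top casting 0.7 [287.1, 158.2, 309.8, 238.4] [[471.0, -18
[... 1432 characters left out ...]
]
side clamp 0.73 [265.5, 129.6, 305.7, 175.0] [[545.0, -484.0, 1.0], [586.0, -269.0, 151.0], [621.0, -262.0, 193.0]]
side rosette0 0.78 [350.2, 173.9, 363.4, 185.8] [[409.0, -311.0, 53.0], [429.0, -284.0, 62.0], [447.0, -270.0, 69.0]]
side rosette0 0.61 [308.4, 193.5, 326.6, 202.5] [[491.0, -248.0, 59.0], [508.0, -223.0, 63.0], [526.0, -211.0, 69.0]]
side rosette0 0.54 [308.2, 255.1, 325.4, 270.7] [[483.0, -102.0, 1.0], [501.0, -78.0, 9.0], [520.0, -63.0, 16.0]]
side rosette0 0.53 [391.3, 195.4, 411.0, 208.6] [[296.0, -298.0, 1.0], [315.0, -273.0, 8.0], [333.0, -258.0, 16.0]]
side rosette0 0.5 [342.5, 194.4, 363.4, 205.7] [[418.0, -236.0, 57.0], [436.0, -214.0, 63.0], [455.0, -201.0, 68.0]]
```

```bash
python3 - <<'E'
from h import *
p,d=vision.get_image('top')
c=p[120:330,340:540]; cv2.imwrite('pics/crop1.png',cv2.resize(c,None,fx=2.8,fy=2.8,interpolation=cv2.INTER_CUBIC)[:,:,::-1])
X=pts('top',d,np.ones(d.shape,bool))
def rect(m,n):
    q=X[m]; 
    if len(q)>5: print(n,len(q),cv2.minAreaRect(q[:,:2].astype(np.float32)),q[:,2].mean())
x,y,z=X.T
st=(x>350)&(x<720)&(y>-420)&(y<-120)
rect(st&(z>44)&(z<53),'table')
rect(st&(z>79)&(z<91)&(x<560),'rim')
rect(st&(z>118)&(z<135)&(x<510),'handle')
rect((y>60)&(y<400)&(x>400)&(x<720)&(z>25)&(z<36),'board')
k=st&(z>135); 
print(np.c_[X[k],][::6].round().tolist())
# colours of rosettes
for r in vision.silhouettes('rosette0','top'):
    q=pts('top',d,r['pixels']); print(round(r['confidence'],2),np.median(q,0).round(),p[r['pixels']].mean(0).round(),[round(v) for v in r['extent']])
E
```

```text
table 4020 ((533.1915283203125, -268.6997375488281), (200.86062622070312, 270.3753356933594), 83.2872543334961) 50.595556833748766
rim 796 ((481.2662353515625, -262.2626647949219), (171.06436157226562, 149.96173095703125), 82.8058090209961) 85.71221694489667
handle 666 ((471.5947265625, -260.615966796875), (170.2437286376953, 15.833832740783691), 82.74491119384766) 128.71786180827698
board 10810 ((567.6114501953125, 255.0705108642578), (326.2522277832031, 241.5814208984375), 78.13848876953125) 31.42504498507621
[[644.0, -259.0, 135.0], [641.0, -262.0, 140.0], [641.0, -274.0, 138.0], [638.0, -257.0, 144.0], [638.0, -269.0, 144.0], [639.0, -281.0, 141.0], [640.0, -298.0, 137.0], [636.0, -265.0, 142.0], [637.0, -277.0, 141.0], [637.0, -289.0, 142.0], [638.0, -304.0, 138.0], [634.0, -265.0, 144.0], [634.0, -277.0, 145.0], [626.0, -283.0, 175.0], [634.0, -301.0, 143.0], [632.0, -263.0, 142.0], [632.0, -275.0, 144.0], [623.0, -280.0, 178.0], [632.0, -299.0, 143.0], [631.0, -260.0, 139.0], [631.0, -271.0, 141.0], [619.0, -274.0, 188.0], [630.0, -295.0, 142.0], [630.0, -260.0, 136.0], [629.0
[... 1714 characters left out ...]
169.0], [563.0, -266.0, 166.0], [564.0, -278.0, 165.0], [562.0, -270.0, 162.0], [560.0, -265.0, 163.0], [559.0, -276.0, 166.0], [558.0, -272.0, 164.0], [555.0, -270.0, 166.0], [555.0, -277.0, 160.0]]
0.87 [ 318. -279.   10.] [236. 147.  71.] [414, 297, 437, 315]
0.77 [ 439. -217.   65.] [222. 219. 200.] [394, 242, 409, 262]
0.76 [ 502. -298.   65.] [203. 200. 182.] [429, 212, 450, 232]
0.69 [503. -82.  11.] [234. 147.  71.] [328, 210, 348, 233]
0.67 [ 510. -228.   65.] [206. 202. 185.] [395, 205, 416, 226]
0.66 [ 457. -445.   10.] [ 62. 107. 202.] [493, 236, 514, 254]
0.65 [ 370. -439.   10.] [140.  79. 171.] [493, 278, 513, 294]
0.61 [ 431. -290.   64.] [217. 214. 196.] [426, 243, 444, 267]
```

View pics/crop1.png

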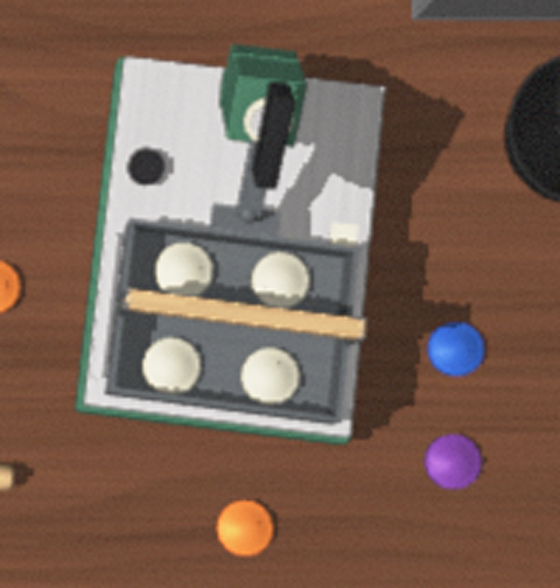

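View pics/side0.png

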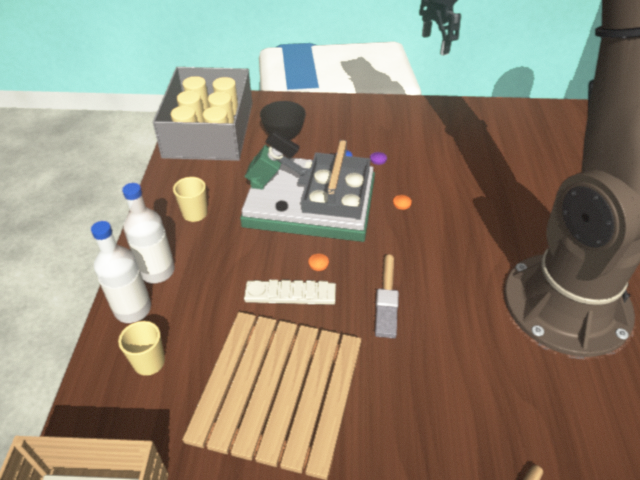

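The crop shows the following:
- **Knob:** the black bar knob is at top pixel (436,168). The finger runs from it to the tray lug.
- **What could be taken for the knob:** a small round black stud at (393,180) and the black bowl at (540,165). The bar with the steel finger is the one I want.
- **Tray:** four cream rosettes lie in it, near (402,215), (438,222), (402,252) and (436,255).
- **Not meant:** the orange, blue and purple rosettes.

Next I'll go above the knob.

```bash
cat >> h.py <<'E'
YAW=-0.126
def knobR(turn,half=True,yaw=YAW):
    c,s=np.cos(.6),np.sin(.6); S=Ro.from_euler('z',yaw).as_matrix()
    a=S@[-s,0,c]; px=S@[c,0,s]; py=S@[0,1,0]
    R=np.stack([-px,py,-a],1) if half else np.stack([px,-py,-a],1)
    return R@Ro.from_euler('z',turn).as_matrix(), a, px, py
def delta(R,p):
    s=env.read_state(); R0=Ro.from_euler('xyz',s['tcp_rot']).as_matrix()
    return (R0.T@(np.array(p)-s['position'])).round(1), Ro.from_matrix(R0.T@R).as_rotvec().round(3)
E
python3 - <<'E'
from h import *
for half in (True,False):
    R,a,px,py=knobR(0,half); print(delta(R,np.array([592,-275.5,166])+75*a),Ro.from_matrix(R).as_euler('xyz'))
# intermediate: yaw via
p,d=vision.get_image('top'); X=pts('top',d,np.ones(d.shape,bool)); x,y,z=X.T
c0=np.array([592,-275.5,166]); L=(X-c0)@np.stack([px,py,a],1)
m=(np.abs(L[:,2]-17)<4)&(np.abs(L[:,0])<45)&(np.abs(L[:,1])<20); print('top face local',np.percentile(L[m],[1,50,99],axis=0).round(1))
m=(y>60)&(y<400)&(x>400)&(x<720)&(z>26)&(z<36)
q=X[m][:,:2]; 
im=np.zeros((400,400),np.uint8); im[(q[:,0]-370).astype(int),(q[:,1]-30).astype(int)]=1
im=cv2.morphologyEx(cv2.morphologyEx(im,cv2.MORPH_CLOSE,np.ones((15,15))),cv2.MORPH_OPEN,np.ones((41,41)))
r=cv2.minAreaRect(np.argwhere(im).astype(np.float32)); print('board',r,r[0][0]+370,r[0][1]+30)
E
```

```text
(array([ 398.7, -159.7,    3.4]), array([-0.776, -0.211, -2.508])) [-3.14159265  0.6         3.01559265]
(array([ 398.7, -159.7,    3.4]), array([-0.159,  0.586,  0.516])) [ 3.14159265 -0.6        -0.126     ]
top face local [[-33.2  -7.9  13.2]
 [  1.9   0.1  16.7]
 [ 33.2   8.1  20.4]]
board ((189.5699920654297, 193.15530395507812), (261.8351745605469, 240.4050750732422), 78.27488708496094) 559.5699920654297 223.15530395507812
```

jog_arm(deltas=[[100,-40,0,-0.1,-0.03,-0.3,1],[200,-80,0,-0.2,-0.05,-0.6,1],[300,-120,0,-0.3,-0.08,-0.9,1],[399,-160,3,-0.776,-0.211,-2.508,1],[399,-160,3,-0.776,-0.211,-2.508,1],[399,-160,3,-0.776,-0.211,-2.508,1],[399,-160,3,-0.776,-0.211,-2.508,1],[399,-160,3,-0.776,-0.211,-2.508,1],[399,-160,3,-0.776,-0.211,-2.508,1],[399,-160,3,-0.776,-0.211,-2.508,1],[399,-160,3,-0.776,-0.211,-2.508,1],[399,-160,3,-0.776,-0.211,-2.508,1],[399,-160,3,-0.776,-0.211,-2.508,1],[399,-160,3,-0.776,-0.211,-2.508,1],[399,-160,3,-0.776,-0.211,-2.508,1],[399,-160,3,-0.776,-0.211,-2.508,1],[399,-160,3,-0.776,-0.211,-2.508,1],[399,-160,3,-0.776,-0.211,-2.508,1],[399,-160,3,-0.776,-0.211,-2.508,1],[399,-160,3,-0.776,-0.211,-2.508,1]])

```text
time_s: 2.52
position: [550.1, -269.4, 228.8]
tcp_rot: [3.096, 0.588, 2.863]
wrist_force: [-1.1, -0.4, -0.2]
opening: 85.2
grip_force: 0.0
```

```bash
python3 - <<'E'
from h import *
s=env.read_state(); print(s['joints'].round(2),s['time_s'])
R,a,px,py=knobR(0,True); print(delta(R,np.array([592,-275.5,166])+75*a))
s=env.read_state(); p,d=save('wrist','w1.png')
X=pts('wrist',d,np.ones(d.shape,bool),s)
c0=np.array([592,-275.5,166]); L=(X-c0)@np.stack([px,py,a],1)
m=(np.abs(L[:,2]-17)<5)&(np.abs(L[:,0])<45)&(np.abs(L[:,1])<20); print(m.sum(),np.percentile(L[m],[1,50,99],axis=0).round(1) if m.any() else '', cv2.minAreaRect(L[m][:,:2].astype(np.float32)))
E
```

```text
[ 1.15  0.28 -0.82  2.08  0.31  0.29  1.44] 2.5167
(array([ 0.4, -0.8,  0.8]), array([-0.04 , -0.009, -0.127]))
2465 [[-36.6  -8.4  13.7]
 [ -6.2  -0.3  18. ]
 [ 29.2   7.3  19.6]] ((-3.2954864501953125, -0.6401395797729492), (67.46048736572266, 16.171213150024414), 0.3103730082511902)
```

View pics/w1.png

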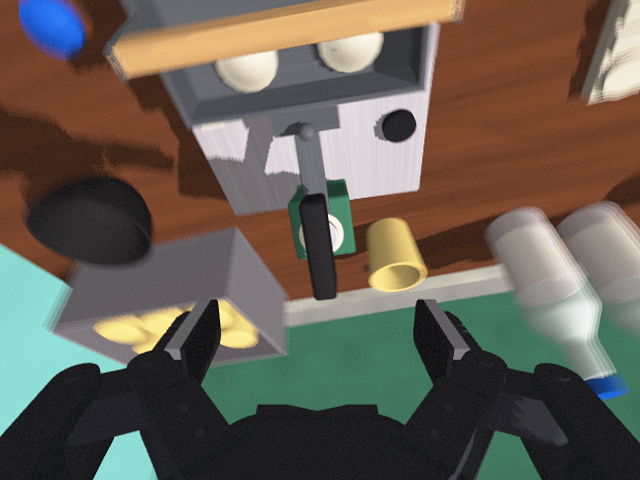

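The wrist view shows the black bar from (315,195) to (322,298), midway between the open fingers. Its finger leads to the lug ball at (307,130). I'll go down part way and check.

jog_arm(deltas=[[0,-0.8,0,-0.04,-0.009,-0.127,1],[0,-0.8,10,-0.04,-0.009,-0.127,1],[0,-0.8,25,-0.04,-0.009,-0.127,1],[0,-0.8,40,-0.04,-0.009,-0.127,1],[0,-0.8,40,-0.04,-0.009,-0.127,1],[0,-0.8,40,-0.04,-0.009,-0.127,1]])

```text
time_s: 3.07
position: [571.8, -274.1, 194.5]
tcp_rot: [3.136, 0.597, 3.006]
wrist_force: [0.1, -0.2, 0.2]
opening: 85.4
grip_force: 0.0
```

```bash
python3 - <<'E'
from h import *
s=env.read_state(); print(s['joints'].round(2),s['dq'].round(3),s['time_s'])
R,a,px,py=knobR(0,True); print(delta(R,np.array([592,-275.5,166])+35*a))
s=env.read_state(); p,d=vision.get_image('wrist')
X=pts('wrist',d,np.ones(d.shape,bool),s)
c0=np.array([592,-275.5,166]); L=(X-c0)@np.stack([px,py,a],1)
m=(np.abs(L[:,2]-17)<5)&(np.abs(L[:,0])<45)&(np.abs(L[:,1])<20); print(m.sum(),np.percentile(L[m],[1,50,99],axis=0).round(1) if m.any() else '', cv2.minAreaRect(L[m][:,:2].astype(np.float32)))
E
```

```text
[ 1.1   0.37 -0.77  2.07  0.39  0.23  1.51] [ 0.026 -0.018 -0.034 -0.003 -0.012  0.006  0.025] 3.0667
(array([-0.6,  1.1, -0. ]), array([-0.   , -0.003, -0.008]))
3513 [[-36.8  -8.4  14.3]
 [ -7.2  -0.6  18. ]
 [ 28.6   7.   19.5]] ((-3.4512100219726562, -0.7683582305908203), (67.34993743896484, 15.639760971069336), 0.24156557023525238)
```

jog_arm(deltas=[[1.4,0.7,8,0,0,-0.008,1],[1.4,0.7,20,0,0,-0.008,1],[1.4,0.7,32,0,0,-0.008,1],[1.4,0.7,44,0,0,-0.008,1],[1.4,0.7,52,0,0,-0.008,1],[1.4,0.7,52,0,0,-0.008,1],[1.4,0.7,52,0,0,-0.008,1]])

```text
time_s: 3.7
position: [599.8, -277.3, 151.9]
tcp_rot: [-3.14, 0.599, 3.018]
wrist_force: [-0.6, 0.1, 0.0]
opening: 85.4
grip_force: 0.0
```

```bash
python3 - <<'E'
from h import *
s=env.read_state(); print(s['joints'].round(2),s['wrist_force'])
R,a,px,py=knobR(0,True); print(delta(R,np.array([592,-275.5,166])-17*a-2*px-.4*py))
E
```

```text
[ 0.91  0.44 -0.58  2.07  0.5   0.13  1.41] [-0.59944526  0.11297429  0.0468077 ]
(array([0.6, 0.4, 0.8]), array([-0.001, -0.001,  0.002]))
```

jog_arm(deltas=[[0.5,0.3,0.5,0,0,0,-1],[0.5,0.3,0.5,0,0,0,-1],[0.5,0.3,0.5,0,0,0,-1],[0.5,0.3,0.5,0,0,0,-1],[0.5,0.3,0.5,0,0,0,-1],[0.5,0.3,0.5,0,0,0,-1],[0.5,0.3,0.5,0,0,0,-1],[0.5,0.3,0.5,0,0,0,-1],[0.5,0.3,0.5,0,0,0,-1],[0.5,0.3,0.5,0,0,0,-1]])

```text
time_s: 4.53
position: [599.6, -276.9, 150.9]
tcp_rot: [-3.14, 0.599, 3.018]
wrist_force: [-5.4, 2.6, 6.5]
opening: 15.2
grip_force: 58.4
```

Gripped. Next is the short firm twist clockwise (+tool z).

jog_arm(deltas=[[0,0,0,0,0,0.1,-1],[0,0,0,0,0,0.2,-1],[0,0,0,0,0,0.3,-1],[0,0,0,0,0,0.35,-1],[0,0,0,0,0,0.35,-1],[0,0,0,0,0,0.35,-1]])

```text
time_s: 5.03
position: [599.5, -277.2, 150.9]
tcp_rot: [2.914, 0.558, 2.601]
wrist_force: [-3.7, 2.3, 5.9]
opening: 15.0
grip_force: 59.1
```

```bash
python3 - <<'E'
from h import *
s=env.read_state(); print(s['joints'].round(3),s['wrist_force'],s['wrist_torque'])
R,a,px,py=knobR(0,True); R0=Ro.from_euler('xyz',s['tcp_rot']).as_matrix(); print(Ro.from_matrix(R.T@R0).as_rotvec())
s=env.read_state(); p,d=vision.get_image('wrist'); cv2.imwrite('pics/w2.png',p[:,:,::-1])
E
```

```text
[ 0.884  0.434 -0.554  2.075  0.418  0.123  1.134] [-3.73135491  2.3207841   5.92448167] [0.51604709 0.86740261 0.2516668 ]
[0.00127444 0.00134701 0.34868244]
```

View pics/w2.png

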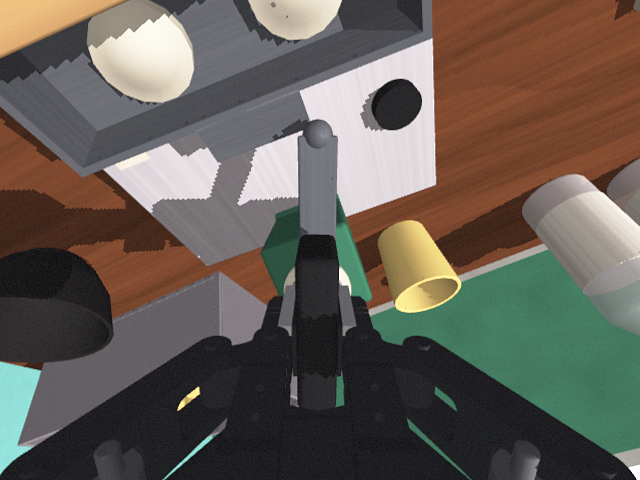

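The picture shows the knob and finger turned together. The ball at (318,132) has left the lug. I'll turn on to about 1.5 rad.

jog_arm(deltas=[[0,0,0,0,0,0.1,-1],[0,0,0,0,0,0.2,-1],[0,0,0,0,0,0.3,-1],[0,0,0,0,0,0.4,-1],[0,0,0,0,0,0.5,-1],[0,0,0,0,0,0.6,-1],[0,0,0,0,0,0.7,-1],[0,0,0,0,0,0.8,-1],[0,0,0,0,0,0.9,-1],[0,0,0,0,0,1.0,-1],[0,0,0,0,0,1.1,-1],[0,0,0,0,0,1.17,-1],[0,0,0,0,0,1.17,-1],[0,0,0,0,0,1.17,-1]])

```text
time_s: 6.25
position: [598.7, -277.6, 150.3]
tcp_rot: [2.545, 0.03, 1.486]
wrist_force: [-6.8, 0.5, 6.9]
opening: 14.8
grip_force: 59.5
```

```bash
python3 - <<'E'
from h import *
s=env.read_state(); print(s['joints'].round(3),s['wrist_force'],s['wrist_torque'])
R,a,px,py=knobR(0,True); R0=Ro.from_euler('xyz',s['tcp_rot']).as_matrix(); print(Ro.from_matrix(R.T@R0).as_rotvec())
E
```

```text
[ 0.868  0.429 -0.532  2.077  0.343  0.119  0.036] [-6.77754487  0.5465517   6.89000993] [0.43185255 1.10910183 0.18253528]
[3.47225300e-03 1.24415109e-03 1.51940429e+00]
```

jog_arm(deltas=[[0,0,0,0,0,0,1],[0,0,0,0,0,0,1],[0,0,0,0,0,0,1],[0,0,0,0,0,0,1],[0,0,0,0,0,0,1],[0,0,0,0,0,0,1],[0,0,-10,0,0,0,1],[0,0,-30,0,0,0,1],[0,0,-50,0,0,0,1],[0,0,-70,0,0,0,1],[0,0,-90,0,0,0,1],[0,0,-110,0,0,0,1],[0,0,-110,0,0,0,1],[0,0,-110,0,0,0,1]])

```text
time_s: 7.42
position: [537.9, -270.9, 242.1]
tcp_rot: [2.543, 0.031, 1.485]
wrist_force: [1.0, -0.8, -0.1]
opening: 85.8
grip_force: 0.0
```

```bash
python3 - <<'E'
from h import *
s=env.read_state(); print(s['joints'].round(3),s['wrist_force'])
S=Ro.from_euler('z',YAW)
# above the handle: tool y along station x, tool down
for off in (np.pi/2,-np.pi/2):
    R=(S*Ro.from_euler('xyz',[np.pi,0,off])).as_matrix(); print(off,R[:,1].round(2),delta(R,[471.6,-260.6,230]))
p,d=vision.get_image('top')
c=p[130:280,360:480]; cv2.imwrite('pics/crop2.png',cv2.resize(c,None,fx=3.5,fy=3.5,interpolation=cv2.INTER_CUBIC)[:,:,::-1])
E
```

```text
[ 1.307  0.285 -0.947  2.073  0.171  0.323  0.226] [ 0.95928769 -0.81667509 -0.13283272]
1.5707963267948966 [ 0.99 -0.13  0.  ] (array([  4.9, -62. , -27.8]), array([0.599, 0.018, 0.048]))
-1.5707963267948966 [-0.99  0.13  0.  ] (array([  4.9, -62. , -27.8]), array([-0.028,  0.914, -2.956]))
```

View pics/crop2.png

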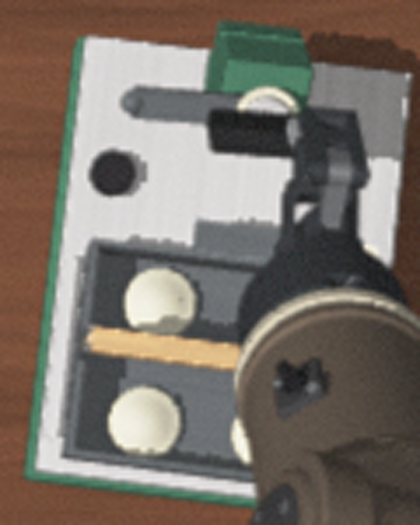

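The crop shows the finger swung to station +y, about a quarter turn (tip at (130,100)). The tray hasn't moved. Next I'll go above the handle.

jog_arm(deltas=[[0,-8,-4,0.1,0.003,0.008,1],[1,-20,-9,0.2,0.006,0.016,1],[2,-31,-14,0.3,0.009,0.024,1],[3,-42,-19,0.4,0.012,0.032,1],[4,-52,-24,0.5,0.015,0.04,1],[5,-62,-28,0.599,0.018,0.048,1],[5,-62,-28,0.599,0.018,0.048,1],[5,-62,-28,0.599,0.018,0.048,1],[5,-62,-28,0.599,0.018,0.048,1]])

```text
time_s: 8.22
position: [472.3, -258.8, 228.6]
tcp_rot: [3.14, -0.001, 1.449]
wrist_force: [-0.1, -0.7, -0.9]
opening: 85.4
grip_force: 0.0
```

```bash
python3 - <<'E'
from h import *
s=env.read_state(); print(s['joints'].round(3),s['wrist_force'])
p,d=vision.get_image('wrist'); cv2.imwrite('pics/w3.png',p[:,:,::-1])
X=pts('wrist',d,np.ones(d.shape,bool),s); x,y,z=X.T
m=(np.abs(z-128)<5)&(abs(x-472)<35)&(abs(y+261)<100); r=cv2.minAreaRect(X[m][:,:2].astype(np.float32)); print(m.sum(),r,z[m].mean())
R=(Ro.from_euler('z',YAW)*Ro.from_euler('xyz',[np.pi,0,np.pi/2])).as_matrix(); print(delta(R,[471.6,-260.6,103]))
E
```

```text
[ 0.968  0.401 -0.761  1.743  0.303  1.118 -0.009] [-0.0579972  -0.68442282 -0.87595663]
3928 ((469.0227966308594, -261.2674560546875), (169.6317596435547, 15.321660995483398), 82.83847045898438) 128.80685054240834
(array([-1.600e+00, -1.000e-01,  1.259e+02]), array([ 0.001, -0.001,  0.003]))
```

jog_arm(deltas=[[-2,-1.5,20,0,0,0,1],[-2,-1.5,50,0,0,0,1],[-2,-1.5,80,0,0,0,1],[-2,-1.5,105,0,0,0,1],[-2,-1.5,120,0,0,0,1],[-2,-1.5,125,0,0,0,1],[-2,-1.5,125,0,0,0,1],[-2,-1.5,125,0,0,0,-1],[-2,-1.5,125,0,0,0,-1],[-2,-1.5,125,0,0,0,-1],[-2,-1.5,125,0,0,0,-1],[-2,-1.5,125,0,0,0,-1],[-2,-1.5,125,0,0,0,-1],[-2,-1.5,125,0,0,0,-1],[-2,-1.5,125,0,0,0,-1],[-2,-1.5,125,0,0,0,-1],[-2,-1.5,125,0,0,0,-1]])

```text
time_s: 9.68
position: [470.2, -261.2, 105.0]
tcp_rot: [-3.141, -0.0, 1.447]
wrist_force: [-1.7, 0.1, 6.5]
opening: 12.8
grip_force: 59.9
```

jog_arm(deltas=[[0,0,-3,0,0,0,-1],[0,0,-7,0,0,0,-1],[0,0,-12,0,0,0,-1],[0,0,-18,0,0,0,-1],[0,0,-24,0,0,0,-1],[0,0,-30,0,0,0,-1],[0,0,-36,0,0,0,-1],[0,0,-42,0,0,0,-1],[0,0,-47,0,0,0,-1],[0,0,-50,0,0,0,-1],[0,0,-50,0,0,0,-1],[0,0,-50,0,0,0,-1]])

```text
time_s: 10.68
position: [470.0, -261.2, 154.6]
tcp_rot: [-3.141, -0.001, 1.447]
wrist_force: [-0.8, -0.2, -5.0]
opening: 12.6
grip_force: 58.7
```

```bash
python3 - <<'E'
from h import *
s=env.read_state(); print(s['joints'].round(3),s['wrist_force'],s['wrist_torque'])
R=(Ro.from_euler('z',-.204)*Ro.from_euler('xyz',[np.pi,0,np.pi/2])).as_matrix(); print(delta(R,[559.6,223.2,154]))
p,d=vision.get_image('side'); cv2.imwrite('pics/s2.png',p[80:330,200:520,::-1])
E
```

```text
[ 0.938  0.477 -0.725  1.837  0.378  0.97  -0.073] [-0.82650165 -0.21492808 -4.99114901] [-0.00494877  0.03110213 -0.03780611]
(array([491.7,  29.3,   0.8]), array([-0.001, -0.   ,  0.081]))
```

View pics/s2.png

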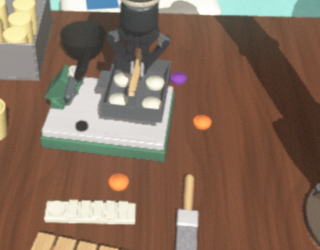

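The picture shows the tray hanging level with all four rosettes in it (around (135,90)). The casting at (90,212) is untouched. I'll carry the tray over.

jog_arm(deltas=[[3,0,0,0,0,0,-1],[9,0,0,0,0,0,-1],[18,1,0,0,0,0,-1],[30,2,0,0,0,0,-1],[44,3,0,0,0,0,-1],[59,4,0,0,0,0,-1],[74,5,0,0,0,0,-1],[90,6,0,0,0,0,-1],[106,7,0,0,0,0,-1],[122,8,0,0,0,0,-1],[138,9,0,0,0,0,-1],[154,10,0,0,0,0,-1],[170,11,0,0,0,0,-1],[186,12,0,0,0,0,-1],[202,13,0,0,0,0,-1],[217,14,0,0,0,0,-1],[230,15,0,0,0,0,-1],[240,15,0,0,0,0,-1],[247,15,0,0,0,0,-1],[250,15,0,0,0,0,-1]])

```text
time_s: 12.4
position: [515.5, -13.0, 154.8]
tcp_rot: [-3.141, -0.001, 1.449]
wrist_force: [-0.1, 0.6, -6.1]
opening: 13.0
grip_force: 58.7
```

```bash
python3 - <<'E'
from h import *
s=env.read_state(); print(s['joints'].round(3),s['wrist_force'],s['wrist_torque'])
R=(Ro.from_euler('z',-.204)*Ro.from_euler('xyz',[np.pi,0,np.pi/2])).as_matrix(); print(delta(R,[559.6,223.2,154]))
E
```

```text
[ 0.495  0.453 -0.765  1.886  0.379  0.953 -0.566] [-0.10809622  0.60727698 -6.12709242] [-0.04501744  0.02954229 -0.04179592]
(array([239.8,  15.1,   1.1]), array([-0.001, -0.001,  0.083]))
```

jog_arm(deltas=[[3,0,0,0,0,0,-1],[9,0,0,0,0,0,-1],[18,1,0,0,0,0.005,-1],[30,2,0,0,0,0.01,-1],[44,3,0,0,0,0.015,-1],[59,4,0,0,0,0.02,-1],[74,5,0,0,0,0.025,-1],[90,6,0,0,0,0.03,-1],[106,7,0,0,0,0.035,-1],[122,8,0,0,0,0.04,-1],[138,9,0,0,0,0.045,-1],[154,10,0,0,0,0.05,-1],[170,11,0,0,0,0.055,-1],[186,12,0,0,0,0.06,-1],[201,13,0,0,0,0.065,-1],[215,14,0,0,0,0.07,-1],[227,15,0,0,0,0.075,-1],[235,15,0,0,0,0.08,-1],[240,15,0,0,0,0.083,-1],[240,15,0,0,0,0.083,-1]])

```text
time_s: 14.07
position: [559.9, 222.6, 154.8]
tcp_rot: [-3.14, -0.001, 1.365]
wrist_force: [-0.4, -0.4, -5.4]
opening: 12.5
grip_force: 58.7
```

```bash
python3 - <<'E'
from h import *
s=env.read_state(); print(s['joints'].round(3),s['wrist_force'],s['wrist_torque'])
R=(Ro.from_euler('z',-.204)*Ro.from_euler('xyz',[np.pi,0,np.pi/2])).as_matrix(); print(delta(R,[559.6,223.2,84]))
p,d=vision.get_image('side'); cv2.imwrite('pics/s3.png',p[:,:,::-1])
E
```

```text
[ 0.013  0.575 -0.715  1.679  0.422  1.048 -1.042] [-0.37168317 -0.41136062 -5.38792288] [-0.02743165  0.00111043  0.00291469]
(array([ 0.4, -0.3, 70.8]), array([-0.001, -0.001, -0.002]))
```

View pics/s3.png

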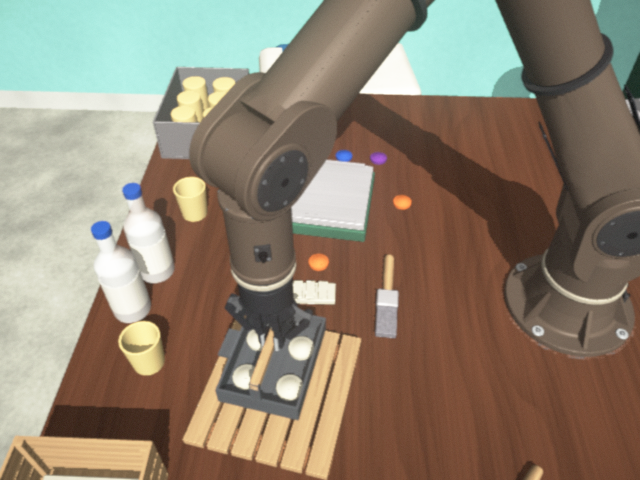

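The tray is level over the board (around (272,365)) with all four rosettes in it. I'll lower it.

jog_arm(deltas=[[0,0,3,0,0,0,-1],[0,0,8,0,0,0,-1],[0,0,15,0,0,0,-1],[0,0,22,0,0,0,-1],[0,0,29,0,0,0,-1],[0,0,36,0,0,0,-1],[0,0,43,0,0,0,-1],[0,0,50,0,0,0,-1],[0,0,56,0,0,0,-1],[0,0,60,0,0,0,-1],[0,0,63,0,0,0,-1],[0,0,65,0,0,0,-1],[0,0,66,0,0,0,-1],[0,0,67,0,0,0,-1],[0,0,68,0,0,0,-1],[0,0,68,0,0,0,-1],[0,0,68,0,0,0,-1]])

```text
time_s: 15.53
position: [560.1, 221.5, 87.0]
tcp_rot: [-3.141, -0.001, 1.364]
wrist_force: [-0.0, 0.4, -5.6]
opening: 12.9
grip_force: 58.7
```

jog_arm(deltas=[[0,0,0.5,0,0,0,-1],[0,0,1,0,0,0,-1],[0,0,1.5,0,0,0,-1],[0,0,2,0,0,0,-1],[0,0,2,0,0,0,-1],[0,0,2,0,0,0,-1]])

```text
time_s: 16.03
position: [560.1, 221.5, 85.1]
tcp_rot: [-3.141, -0.001, 1.364]
wrist_force: [-2.0, -0.8, 1.2]
opening: 13.1
grip_force: 59.4
```

Contact: the weight has gone off the wrist. I'll release and go up.

jog_arm(deltas=[[0,0,0.3,0,0,0,0],[0,0,0.3,0,0,0,1],[0,0,0.3,0,0,0,1],[0,0,0.3,0,0,0,1],[0,0,0.3,0,0,0,1],[0,0,0.3,0,0,0,1],[0,0,0.3,0,0,0,1],[0,0,0.3,0,0,0,1],[0,0,-8,0,0,0,1],[0,0,-25,0,0,0,1],[0,0,-50,0,0,0,1],[0,0,-80,0,0,0,1],[0,0,-110,0,0,0,1],[0,0,-140,0,0,0,1],[0,0,-140,0,0,0,1],[0,0,-140,0,0,0,1]])

```text
time_s: 17.37
position: [560.9, 222.2, 227.4]
tcp_rot: [3.139, -0.003, 1.364]
wrist_force: [0.5, 0.3, -0.7]
opening: 85.3
grip_force: 0.0
```

```bash
python3 - <<'E'
from h import *
s=env.read_state(); p,d=vision.get_image('side'); cv2.imwrite('pics/s4.png',p[:,:,::-1])
p,d=vision.get_image('wrist'); X=pts('wrist',d,np.ones(d.shape,bool),s); x,y,z=X.T
for lo,hi,n in((103,114,'handle'),(60,70,'rim')):
    m=(z>lo)&(z<hi)&(abs(x-560)<90)&(abs(y-222)<120); print(n,m.sum(),cv2.minAreaRect(X[m][:,:2].astype(np.float32)) if m.sum()>5 else '',np.percentile(z[m],[2,50,98]) if m.any() else '')
print(s['wrist_force'],s['position'])
E
```

```text
handle 3550 ((560.7520751953125, 222.17147827148438), (169.15708923339844, 15.97673511505127), 77.95824432373047) [109.0740824  110.53706927 112.00593822]
rim 4458 ((569.9075317382812, 220.2607879638672), (169.9515838623047, 149.41085815429688), 78.20232391357422) [60.7505432  67.44991865 69.05938384]
[ 0.47282704  0.30652137 -0.6747015 ] [560.90305239 222.1637789  227.35193193]
```

View pics/s4.png

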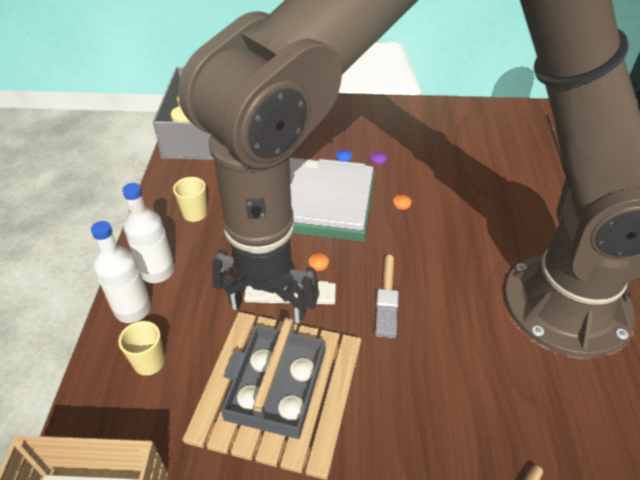

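The tray stands level in the middle of the board (around (273,378)). All four rosettes are in it and the gripper is clear.

```bash
python3 -c "
from workcell import ticket
print(ticket.finish_job())"
```

```text
the job is handed in; nothing more can be done
None
```

The job is handed in: the clamp is turned about 1.5 rad clear, the tray stands level in the middle of the board with all four rosettes, and the casting was not touched. One doubt: joint 6 read 0.119 against its stated lower limit of 0.12 at the end of the knob turn, and no verdict came back.

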